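# Isolate the test jig and start its hold-down screw

### The job

On the electronics bench, switch the isolator with the red lever off (push the lever over, away from the robot, to its far stop) and leave the blue one on. Then start the test jig's black-knobbed hold-down screw: turn it backward (anticlockwise from above) until it drops off the start of the thread, then forward (clockwise) about one full turn. Finish with the fingers still gripping the knob, at rest, holding the screw started; leave the things lying around undisturbed.

Things in the scene. Friction and masses are not known exactly. Their poses are not given: they have to be found in the camera images.
- red_lever (a joint): red isolator's lever, rad: 0 = ON (start), leaning 29 deg to its block's -x side (robot side, green dot); 1.0 = OFF, leaning 29 deg to +x (white dot). Axis along the block's y, 32 mm above the table over its centre. Over-centre: upright at 0.5, falls to the nearer end by itself; under 2 N at the ball moves it.
- red_ball (a point): Centre of the red 26 mm ball on the lever's 10 mm rod, 75 mm from the pivot (98 mm above the table in either end position, 107 mm upright). Its frame's x axis is the block's x when the lever is upright, tilted with the lever.
- red_isolator: Grey block under the red lever, 80 x 56 x 30 mm; origin at the centre of its underside on the table; its x axis is the way the lever goes from ON to OFF. It is fixed, within 35 degrees of pointing straight ahead.
- blue_lever (a joint): blue isolator's lever, rad: 0 = ON (start), leaning 29 deg to its block's -x side (robot side, green dot); 1.0 = OFF, leaning 29 deg to +x (white dot). Axis along the block's y, 32 mm above the table over its centre. Over-centre: upright at 0.5, falls to the nearer end by itself; under 2 N at the ball moves it. Must stay ON.
- blue_isolator: Grey block under the blue lever, same shape as the red one, fixed; origin at the centre of its underside. The two blocks stand about 160 mm apart and may be swapped.
- knob_centre (a point): Centre of the jig screw's knob: black, round, knurled, upright axis, 32 mm diameter, 30 mm high (top 15 mm above this point). About 115 mm above the table at the start; sinks with the screw. x axis along the white line on its top. A steel strap, 26 mm wide, lies 14 mm below the knob's underside and sinks with it; nothing else is within 70 mm at the knob's height.
- screw_turn (a joint): Turn of the jig screw, rad, growing clockwise from above (forward). Starts between 0.9 and 2.0. The start of the thread, where it drops, is hidden and differs from jig to jig: always within half a turn backward of where the knob starts (reading -0.65 to 0.6). About 0.03 N m of friction; the knob stays where it is left.
- screw_down (a joint): How far the screw has sunk, m. Right-hand thread, 8 mm a turn. At the start it rests on the thread, 0 to 0.0035. Turned backward it climbs; past the thread's start it drops by its weight (180 g) to about 0.008, but only when the grip is slackened or the knob pressed: gripped, the fingers hold it up. One turn forward from there it reads about 0.016 (1.5 mm play). Stop at 0.0193; captive.
- jig: Test jig, fixed: aluminium plate 160 x 130 x 16 mm with a green circuit board (top 56 mm high) and a brass threaded boss 40 mm wide, 62 mm high. Origin on the table, on the screw's axis; the board lies on its +x side.
- meter: yellow hand-held multimeter lying flat, 150 x 75 x 34 mm; loose, origin under its centre; leave alone
- parts_tray: open grey parts tray, 110 x 150 x 30 mm; loose, origin under its centre; leave alone
- spool: blue and steel spool standing upright, 60 mm wide, 48 mm high; loose, origin under its centre; leave alone
- driver: screwdriver with red handle, lying flat; loose, origin under its centre; leave alone (origin on its axis)
- jar: small amber jar with black cap, 44 mm wide, 48 mm high; loose, origin under its centre; leave alone
- junction: grey box with three coloured sockets, 70 x 50 x 30 mm; loose, origin under its centre; leave alone

How it is judged:
By the outcome, as a careful person would: the job done as asked, in the order asked, and still so for the second after the job is handed in, while the arm keeps its last pose, push and grip.
It also fails if it takes over 72 s, if anything falls off the work surface, if the arm or the gripper's body presses on something with over 40 N, if the wrist force passes 120 N, or if a joint passes its speed limit or range.

### The arm

A 7-joint arm with a two-finger parallel gripper is mounted at the origin on the work surface. World frame = base frame: x ahead of the robot, y to its left, z up, the work surface at z = 0. Lengths are in m, angles in rad, forces in N, time in s.
With the tool pointing down it reaches from about 0.425 to 1.025 m from the base axis. Payload 9.4 kg.
Tool frame: the origin (TCP) lies midway between the tips of the shut fingers; the grasp point (between the pads) lies 19 mm behind it; z points along the fingers, y is the line along which they close (so a half turn about z gives the same grasp; the last joint's range is limited). The gripper opens to 93 mm and grips with 3 to 60 N. Pads are 15 mm wide; open, the fingers measure 128 mm over their backs; the gripper's body (75 mm by 188 mm) begins 65 mm behind the grasp point.
Start: joints at [-1.245, 0.599, -0.003, 1.599, 0.002, 0.943, -0.08], TCP at [0.284, 0.667, 0.219] pointing down, gripper open.
Joint ranges: [-2.57, 2.57], [-0.35, 1.97], [-1.29, 1.29], [0.11, 2.56], [-1.05, 4.19], [0.11, 1.86], [-2.63, 2.63]. Speed limits (rad/s): [2.22, 2.22, 3.01, 3.01, 3.14, 3.14, 3.14].

### API

Orientations are given as a rotation vector (axis times angle).
In Python, from rig import arm gives the robot as it stands. The module is installed in compiled form; this text tells all that it offers.
- The arm moves only by the tool move_arm, never from a script. Its argument "commands" is a list of rows, each an object of numbers: "dx", "dy", "dz": the shift along the tool's x, y, z in units of 2.5 cm (1.0 is 2.5 cm); "turn": the turn about the tool's z in units of 0.12 rad (1.0 is 0.12 rad). A call has 1 to 8 rows; each row shifts and turns the commanded pose from where the row before left it, along the tool's axes as they then stand; what a row does not reach is not made up. A row lasts 1/8 s, in which the tool goes at most 62.5 mm and 10.7 degrees, less where a joint would pass 70% of its speed; a pose out of reach is approached as far as the arm can. A call with a number of a shift or a turn outside -1 to 1 is refused whole. A call with a gripper value outside its range is refused whole. "jaw" is the gripper's target within -1 to 1 (fully open at 1, half-way at 0, shut at -1), set as the call begins (left out, the last holds). The fingers move at their own pace and stop on an object; "squeeze" is the grip in N (left out, the last holds). Time passes only in rows, so rows that do not move let the fingers close. It gives the time, the measured TCP pose, the force, the opening and the grip force at its end, in the units of the state.
- arm.state(): the state, without advancing time (a new reading comes with each control period).
- arm.read_camera(name): name is "scene" or "top"; returns a dict with "pixels" (480x640x3 uint8, blue, green, red), "depth" (480x640 float32, m along the optical axis (not along the pixel's ray), 0 where there is no reading), "K" (3x3 intrinsics, pixels), "R" (3x3) and "t" (3): a world point X has camera coordinates R X + t. Camera axes: x right, y down, z forward; pixel columns grow to the right and rows downward; lengths in m; the calibration is good to about 2 mm. A picture is of the moment at which its call begins.
- arm.hand_in(): hands the job in; it is judged then, once.
Trained networks look in a picture, given as the dict that the camera call returned (one of the last four; its "shot" number tells which), for a name from the list of things; names that differ only in an ending like _2 or _b are one class to them, and where a whole thing is asked for, a point or a joint stands for the part that bears it (a point fixed in the world has none). Each returns a list of dicts, best first, with "p" (0 to 1); they miss things now and then, are a little off and sometimes report something else, mostly with a low value. They report only what shows in the picture. A call takes as long as a camera call.
- arm.trace(name, picture): "region" (480x640 bool, what is visible of it) and "extent" ([left, top, right, bottom] in pixels, round what is visible of it).
The state is a dict: "time": time; "joint_positions": joint angles; "joint_vel": joint speeds; "joint_efforts": joint torques, N m; "tool_pos": TCP position; "eef_rot": TCP orientation; "contact_force": force on the tool from outside, world axes, zero at the start; "moment": the same for the moment, N m; "gripper_width": opening from 0.0 (shut) to 1.0 (fully open); "gripper_force": force on a finger pad.
Only numpy, scipy, OpenCV 4.12 (cv2) and the standard library are available. Lean on these libraries where they do the work, as an engineer would, in place of code of your own. Each camera call takes 0.05 s, during which the arm holds its last target. There are 200 camera calls.

## Working session

There is one attempt and no reset: what is moved stays moved. The work goes in short steps, Python scripts to look and compute and a tool call to move; the robot and the scene stay as the last step left them, time stands still between calls to the robot, and variables do not carry over. Pictures are saved under pics/ and viewed, at most 10 in all, crops included, and the job is handed in when it is done.

Besides the shell and the picture viewer there is one more tool, called after "Request:" as name(argument=value, ...), one argument or row to a line, values as JSON. move_arm: Moves the arm, as the interface text tells. Its arguments: {"type":"object","properties":{"commands":{"type":"array"},"jaw":{"type":"number"},"squeeze":{"type":"number"}},"required":["commands"]}

```bash
mkdir -p pics
cat > h.py <<'E'
import numpy as np, cv2
from rig import arm
def pts(pic,mask):
    v,u=np.nonzero(mask&(pic["depth"]>0)); d=pic["depth"][v,u]
    K=pic["K"]; c=np.stack([(u-K[0,2])/K[0,0]*d,(v-K[1,2])/K[1,1]*d,d],1)
    return (c-pic["t"])@pic["R"]
E
python3 - <<'E'
from h import *
ims=[]
for cam in ["top","scene"]:
    p=arm.read_camera(cam); cv2.imwrite(f"pics/{cam}0.png",p["pixels"])
    for n in ["red_ball","red_isolator","blue_isolator","knob_centre","jig","blue_lever","red_lever"]:
        r=arm.trace(n,p)
        for q in r[:2]:
            X=pts(p,q["region"])
            print(cam,n,round(q["p"],2),q["extent"],len(X), np.median(X,0).round(3) if len(X) else "", X.min(0).round(3) if len(X) else "",X.max(0).round(3) if len(X) else "")
s=arm.state(); print({k:np.round(v,3) for k,v in s.items()})
E
```

```text
top red_ball 0.41 [426.7, 234.9, 441.1, 249.0] 126 [ 0.557 -0.29   0.105] [ 0.544 -0.308  0.03 ] [ 0.594 -0.278  0.116]
top red_isolator 0.59 [409.8, 220.7, 442.8, 255.3] 803 [ 0.585 -0.292  0.031] [ 0.544 -0.343 -0.004] [ 0.637 -0.262  0.116]
top red_isolator 0.22 [303.0, 312.5, 322.2, 330.4] 235 [ 0.375 -0.016  0.048] [ 0.357 -0.038  0.013] [0.394 0.003 0.054]
top blue_isolator 0.68 [352.3, 231.1, 382.8, 273.9] 802 [ 0.541 -0.143  0.032] [ 0.5   -0.187 -0.005] [ 0.591 -0.106  0.115]
top knob_centre 0.55 [236.1, 244.5, 250.6, 261.2] 182 [0.517 0.141 0.13 ] [0.503 0.127 0.056] [0.533 0.157 0.136]
top jig 0.57 [216.1, 206.4, 276.0, 281.1] 3536 [0.559 0.145 0.055] [ 0.472  0.074 -0.003] [0.667 0.242 0.136]
top blue_lever 0.64 [364.4, 249.7, 381.9, 265.3] 129 [ 0.515 -0.155  0.106] [ 0.501 -0.169  0.041] [ 0.546 -0.142  0.115]
top blue_lever 0.61 [309.6, 169.0, 335.0, 200.6] 550 [ 0.716 -0.031  0.048] [ 0.691 -0.061 -0.001] [ 0.769 -0.003  0.055]
top red_lever 0.54 [428.0, 231.3, 438.3, 247.5] 121 [ 0.557 -0.29   0.106] [ 0.544 -0.308  0.03 ] [ 0.594 -0.278  0.116]
scene red_ball 0.75 [
[... 1061 characters left out ...]
 ] [ 0.595 -0.207  0.113]
scene red_lever 0.2 [379.4, 194.7, 435.4, 227.1] 1139 [0.598 0.357 0.032] [ 0.489  0.334 -0.002] [0.667 0.493 0.041]
{'time': np.float64(0.8), 'joint_positions': array([-1.245,  0.599, -0.003,  1.599,  0.002,  0.943, -0.08 ]), 'joint_vel': array([ 0.   , -0.001,  0.   , -0.001, -0.   ,  0.002,  0.   ]), 'joint_efforts': array([-1.0000e-03, -7.6473e+01,  1.4970e+00, -2.5270e+01, -5.2000e-02,
        1.0000e-02,  0.0000e+00]), 'tool_pos': array([0.284, 0.667, 0.219]), 'eef_rot': array([0.628, 3.078, 0.   ]), 'contact_force': array([ 0.089, -0.153,  0.707]), 'moment': array([ 0.014, -0.01 ,  0.069]), 'gripper_force': np.float64(0.0), 'gripper_width': np.float64(0.997)}
```

Run:
```python
from h import *
p=arm.read_camera("top")
a=cv2.resize(p["pixels"][190:340,190:460],None,fx=2.9,fy=2.9,interpolation=cv2.INTER_CUBIC)
cv2.imwrite("pics/top1.png",a)
for n,sel in [("red_isolator",(0.585,-0.292)),("blue_isolator",(0.541,-0.143))]:
    q=arm.trace(n,p)[0]; X=pts(p,q["region"])
    T=X[(abs(X[:,2]-0.031)<0.006)]
    r=cv2.minAreaRect((T[:,:2]*1000).astype(np.float32)); print(n,r)
    b=X[X[:,2]>0.09]; print("ball",b.mean(0),b.max(0))
q=arm.trace("knob_centre",p)[0]; X=pts(p,q["region"]); k=X[X[:,2]>0.12]; print("knob",cv2.minEnclosingCircle((k[:,:2]*1000).astype(np.float32)),k.mean(0),np.median(k[:,2]))
from scipy.spatial.transform import Rotation as R
print(R.from_rotvec(arm.state()["eef_rot"]).as_matrix().round(3))
```

```text
red_isolator ((546.5004272460938, -144.7379150390625), (79.9322509765625, 56.590293884277344), 21.924633026123047)
ball [ 0.51203726 -0.15741907  0.10677642] [ 0.52620082 -0.1462938   0.1144571 ]
blue_isolator ((546.43017578125, -144.5054931640625), (80.04126739501953, 56.171478271484375), 21.63621711730957)
ball [ 0.51203726 -0.15741907  0.10677642] [ 0.52620082 -0.1462938   0.1144571 ]
knob ((519.96240234375, 143.31422424316406), 17.14749526977539) [0.5189958  0.14232188 0.13010742] 0.13057009681896214
[[-0.92   0.392  0.   ]
 [ 0.392  0.92   0.   ]
 [-0.     0.    -1.   ]]
```

View pics/top0.png

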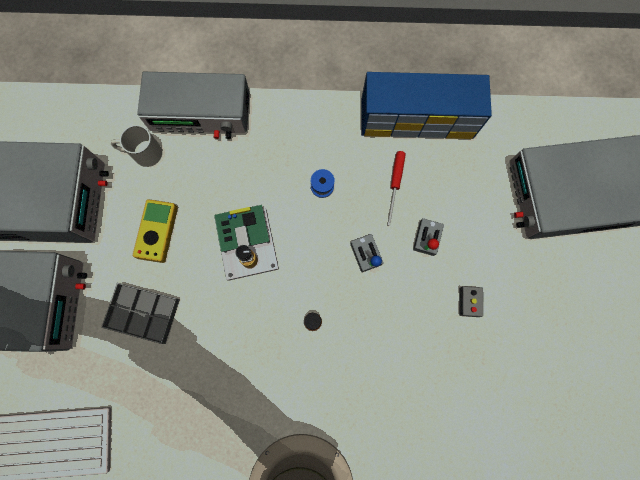

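View pics/top1.png

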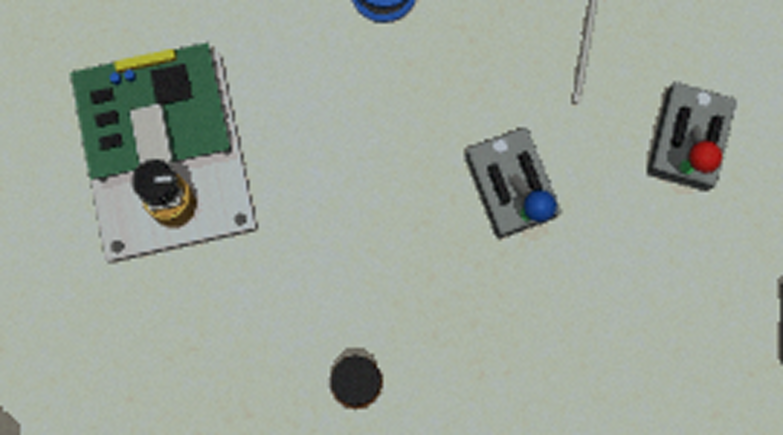

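The top view shows the red isolator at about (428,237), blue at (367,253) and the jig knob at about (244,253), and the levers lean toward the robot. I'll check obstacle heights and measure the red block.

Run:
```python
from h import *
p=arm.read_camera("top")
X=pts(p,np.ones((480,640),bool))
# obstacles above 0.12, grid
for y in np.arange(0.9,-0.5,-0.1):
    print(round(y,1),[ (lambda m: round(float(X[m,2].max()),2) if m.any() else None)((abs(X[:,0]-x)<.05)&(abs(X[:,1]-y)<.05)) for x in np.arange(0.2,0.9,0.1)])
m=(X[:,0]>.54)&(X[:,0]<.65)&(X[:,1]<-.25)&(X[:,1]>-.36)
T=X[m&(abs(X[:,2]-.031)<.006)]; print(cv2.minAreaRect((T[:,:2]*1000).astype(np.float32)))
b=X[m&(X[:,2]>.09)]
from scipy.optimize import least_squares
print(least_squares(lambda c:np.linalg.norm(b-c,axis=1)-.013,[.557,-.29,.098]).x)
```

```text
0.9 [None, None, None, None, None, None, None]
0.8 [None, None, None, 0.01, 0.03, None, 0.01]
0.7 [0.01, 0.01, 0.14, 0.14, 0.14, 0.14, 0.14]
0.6 [0.02, 0.14, 0.14, 0.14, 0.14, 0.14, 0.14]
0.5 [0.03, 0.13, 0.13, 0.13, 0.14, 0.14, 0.14]
0.4 [0.02, 0.04, 0.03, 0.04, 0.04, 0.04, 0.09]
0.3 [0.01, 0.04, 0.03, 0.04, 0.04, 0.04, 0.03]
0.2 [0.01, 0.01, 0.01, 0.13, 0.09, 0.01, 0.09]
0.1 [0.01, 0.01, 0.01, 0.14, 0.09, 0.06, 0.01]
0.0 [0.01, 0.01, 0.05, 0.01, 0.01, 0.05, 0.05]
-0.1 [0.01, 0.01, 0.01, 0.11, 0.05, 0.05, 0.01]
-0.2 [0.01, 0.01, 0.01, 0.12, 0.05, 0.03, 0.03]
-0.3 [0.01, 0.01, 0.01, 0.11, 0.11, 0.01, 0.01]
-0.4 [0.01, 0.01, 0.04, 0.04, 0.01, 0.01, 0.01]
((590.95654296875, -298.54443359375), (56.75543212890625, 80.71334075927734), 75.50007629394531)
[ 0.55618041 -0.2902019   0.09891195]
```

Request:
move_arm(
  commands=[
    {"dx": -0.9,"dy": -0.9},
    {"dx": -0.9,"dy": -0.9},
    {"dx": -0.9,"dy": -0.9},
    {"dx": -0.9,"dy": -0.9},
    {"dx": -0.9,"dy": -0.9},
    {"dx": -0.9,"dy": -0.9},
    {"dx": -0.9,"dy": -0.9},
    {"dx": -0.9,"dy": -0.9},
  ],
  jaw=-1,
  squeeze=10,
)

```text
invalid input
```

Request:
move_arm(
  commands=[
    {"dx": -0.9,"dy": -0.9},
    {"dx": -0.9,"dy": -0.9},
    {"dx": -0.9,"dy": -0.9},
    {"dx": -0.9,"dy": -0.9},
    {"dx": -0.9,"dy": -0.9},
    {"dx": -0.9,"dy": -0.9},
    {"dx": -0.9,"dy": -0.9},
    {"dx": -0.9,"dy": -0.9},
  ],
)

```text
invalid input
```

Request:
move_arm(
  commands=[
    {"dx": -0.9,"dy": -0.9,"dz": 0,"turn": 0},
    {"dx": -0.9,"dy": -0.9,"dz": 0,"turn": 0},
    {"dx": -0.9,"dy": -0.9,"dz": 0,"turn": 0},
    {"dx": -0.9,"dy": -0.9,"dz": 0,"turn": 0},
    {"dx": -0.9,"dy": -0.9,"dz": 0,"turn": 0},
    {"dx": -0.9,"dy": -0.9,"dz": 0,"turn": 0},
    {"dx": -0.9,"dy": -0.9,"dz": 0,"turn": 0},
    {"dx": -0.9,"dy": -0.9,"dz": 0,"turn": 0},
  ],
  jaw=-1,
  squeeze=10,
)

```text
time: 2.05
tool_pos: [0.3796, 0.4299, 0.2188]
eef_rot: [0.628, 3.078, 0.0]
contact_force: [0.1, 0.2, 1.0]
gripper_width: 0.195
gripper_force: 0.0
```

Request:
move_arm(
  commands=[
    {"dx": -0.9,"dy": -0.9,"dz": 0,"turn": 0},
    {"dx": -0.9,"dy": -0.9,"dz": 0,"turn": 0},
    {"dx": -0.9,"dy": -0.9,"dz": 0,"turn": 0},
    {"dx": -0.9,"dy": -0.9,"dz": 0,"turn": 0},
    {"dx": -0.9,"dy": -0.9,"dz": 0,"turn": 0},
    {"dx": -0.9,"dy": -0.9,"dz": 0,"turn": 0},
    {"dx": -0.9,"dy": -0.9,"dz": 0,"turn": 0},
    {"dx": -0.9,"dy": -0.9,"dz": 0,"turn": 0},
  ],
)

```text
time: 3.05
tool_pos: [0.4748, 0.1938, 0.2189]
eef_rot: [0.628, 3.078, 0.001]
contact_force: [0.5, -0.5, 0.3]
gripper_width: 0.004
gripper_force: 0.0
```

Request:
move_arm(
  commands=[
    {"dx": -0.6,"dy": -1,"dz": 0,"turn": 0},
    {"dx": -0.6,"dy": -1,"dz": 0,"turn": 0},
    {"dx": -0.6,"dy": -1,"dz": 0,"turn": 0},
    {"dx": -0.6,"dy": -1,"dz": 0,"turn": 0},
    {"dx": -0.6,"dy": -1,"dz": 0,"turn": 0},
    {"dx": -0.6,"dy": -1,"dz": 0,"turn": 0},
    {"dx": -0.6,"dy": -1,"dz": 0,"turn": 0},
    {"dx": -0.6,"dy": -1,"dz": 0,"turn": 0},
  ],
)

```text
time: 4.05
tool_pos: [0.5065, -0.0373, 0.2189]
eef_rot: [0.628, 3.078, 0.0]
contact_force: [0.5, 0.3, 0.2]
gripper_width: 0.007
gripper_force: 0.0
```

Request:
move_arm(
  commands=[
    {"dx": -0.6,"dy": -1,"dz": 0,"turn": 0},
    {"dx": -0.6,"dy": -1,"dz": 0,"turn": 0},
    {"dx": -0.6,"dy": -1,"dz": 0,"turn": 0},
    {"dx": -0.6,"dy": -1,"dz": 0,"turn": 0},
    {"dx": -0.6,"dy": -1,"dz": 0,"turn": 0},
    {"dx": -0.6,"dy": -1,"dz": 0,"turn": 0},
    {"dx": -0.6,"dy": -1,"dz": 0,"turn": -0.6},
    {"dx": 0,"dy": 0,"dz": 0,"turn": -0.65},
  ],
)

```text
time: 5.05
tool_pos: [0.5342, -0.2412, 0.2187]
eef_rot: [0.397, 3.116, -0.002]
contact_force: [-0.3, 0.2, -0.0]
gripper_width: 0.002
gripper_force: 0.0
```

Request:
move_arm(
  commands=[
    {"dx": 0.6,"dy": -0.85,"dz": 0,"turn": 0},
    {"dx": 0,"dy": -0.8,"dz": 0,"turn": 0},
    {"dx": 0,"dy": 0,"dz": 0.9,"turn": 0},
    {"dx": 0,"dy": 0,"dz": 0.9,"turn": 0},
    {"dx": 0,"dy": 0,"dz": 0.9,"turn": 0},
    {"dx": 0,"dy": 0,"dz": 0.9,"turn": 0},
    {"dx": 0,"dy": 0,"dz": 0.9,"turn": 0},
    {"dx": 0,"dy": 0,"dz": 0.85,"turn": 0},
  ],
)

```text
time: 6.05
tool_pos: [0.5101, -0.2755, 0.0842]
eef_rot: [0.397, 3.116, -0.0]
contact_force: [0.8, -0.3, 0.1]
gripper_width: 0.001
gripper_force: 0.0
```

Request:
move_arm(
  commands=[
    {"dx": -0.5,"dy": 0,"dz": 0,"turn": 0},
    {"dx": -0.5,"dy": 0,"dz": 0,"turn": 0},
    {"dx": -0.5,"dy": 0,"dz": 0,"turn": 0},
    {"dx": -0.5,"dy": 0,"dz": 0,"turn": 0},
    {"dx": -0.5,"dy": 0,"dz": 0,"turn": 0},
    {"dx": -0.5,"dy": 0,"dz": 0,"turn": 0},
    {"dx": -0.5,"dy": 0,"dz": 0,"turn": 0},
    {"dx": -0.4,"dy": 0,"dz": 0,"turn": 0},
  ],
)

```text
time: 7.05
tool_pos: [0.6047, -0.2993, 0.0848]
eef_rot: [0.396, 3.116, -0.0]
contact_force: [-0.7, 0.4, 0.6]
gripper_width: 0.005
gripper_force: 0.0
```

Run:
```python
from h import *
p=arm.read_camera("scene"); cv2.imwrite("pics/s1.png",cv2.resize(p["pixels"][230:410,200:440],None,fx=3,fy=3))
print(arm.state()["contact_force"], arm.state()["tool_pos"])
for r in arm.trace("red_lever",p)[:1]:
    X=pts(p,r["region"]); print(r["p"],np.median(X,0),X[X[:,2]>.085].mean(0))
```

```text
[ 0.08316845  0.45398225 -0.10502912] [ 0.60497292 -0.29924285  0.08465299]
0.78 [ 0.62677586 -0.3106143   0.10178923] [ 0.62995589 -0.31321949  0.10452282]
```

View pics/s1.png

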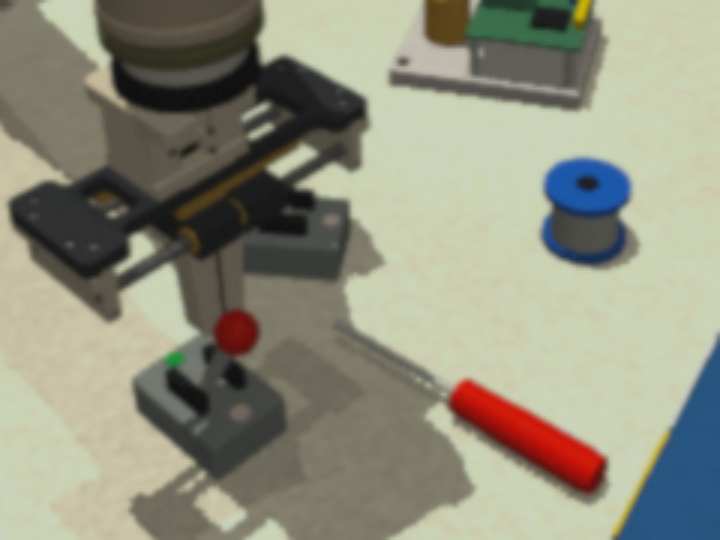

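The red lever now leans to the white-dot side: its ball, at (237,331) in the crop, is at its OFF position. Blue shows no sign of contact. Next I'll go to the knob.

Request:
move_arm(
  commands=[
    {"dx": 0.2,"dy": 0,"dz": 0,"turn": 0},
    {"dx": 0,"dy": 0,"dz": -0.8,"turn": 0},
    {"dx": 0,"dy": 0,"dz": -0.9,"turn": 1},
    {"dx": 0,"dy": 0,"dz": -0.9,"turn": 1},
    {"dx": 0,"dy": 0,"dz": -0.9,"turn": 1},
    {"dx": 0,"dy": 0,"dz": -0.9,"turn": 1},
    {"dx": 0,"dy": 0,"dz": -0.9,"turn": 1},
    {"dx": 0,"dy": 0,"dz": 0,"turn": 1},
  ],
)

```text
time: 8.15
tool_pos: [0.5998, -0.2983, 0.2212]
eef_rot: [1.472, 2.77, 0.002]
contact_force: [-0.2, 0.9, -1.0]
gripper_width: 0.004
gripper_force: 0.0
```

Request:
move_arm(
  commands=[
    {"dx": 1,"dy": 0.45,"dz": 0,"turn": 0},
    {"dx": 1,"dy": 0.45,"dz": 0,"turn": 0},
    {"dx": 1,"dy": 0.45,"dz": 0,"turn": 0},
    {"dx": 1,"dy": 0.45,"dz": 0,"turn": 0},
    {"dx": 1,"dy": 0.45,"dz": 0,"turn": 0},
    {"dx": 1,"dy": 0.45,"dz": 0,"turn": 0},
    {"dx": 1,"dy": 0.45,"dz": 0,"turn": 0},
    {"dx": 1,"dy": 0.45,"dz": 0,"turn": 0},
  ],
  jaw=0.3,
)

```text
time: 9.15
tool_pos: [0.5606, -0.081, 0.2189]
eef_rot: [1.468, 2.776, 0.002]
contact_force: [0.9, 0.3, -0.5]
gripper_width: 0.648
gripper_force: 0.0
```

Request:
move_arm(
  commands=[
    {"dx": 1,"dy": 0.45,"dz": 0,"turn": 0},
    {"dx": 1,"dy": 0.45,"dz": 0,"turn": 0},
    {"dx": 1,"dy": 0.45,"dz": 0,"turn": 0},
    {"dx": 1,"dy": 0.45,"dz": 0,"turn": 0},
    {"dx": 1,"dy": 0.45,"dz": 0,"turn": 0},
    {"dx": 1,"dy": 0.45,"dz": 0,"turn": 0},
    {"dx": 0,"dy": 0,"dz": 0,"turn": 1},
    {"dx": 0,"dy": 0,"dz": 0,"turn": 1},
  ],
)

```text
time: 10.15
tool_pos: [0.532, 0.0806, 0.2189]
eef_rot: [1.794, 2.578, 0.003]
contact_force: [-0.1, 0.6, 0.7]
gripper_width: 0.651
gripper_force: 0.0
```

```bash
cat > st.py <<'E'
from h import *
s=arm.state(); e=np.array(s["eef_rot"]); a=2*np.arctan2(e[1],e[0])
x=np.array([np.cos(a),np.sin(a)]); y=np.array([x[1],-x[0]])
d=np.array([.520,.143])-s["tool_pos"][:2]
print("t",s["time"],"pos",np.round(s["tool_pos"],4),"ang",round(np.degrees(a),1),"q",np.round(s["joint_positions"],2),"F",np.round(s["contact_force"],1),"M",np.round(s["moment"],2),"w",s["gripper_width"]*93,"g",s["gripper_force"])
print("to knob units dx,dy",(d@x/.025).round(2),(d@y/.025).round(2))
E
python3 st.py
python3 - <<'E'
from h import *
p=arm.read_camera("scene"); K,R,t=p["K"],p["R"],p["t"]
q=arm.trace("knob_centre",p)[0]; X=pts(p,q["region"]); k=X[(X[:,2]>.101)&(X[:,2]<.127)]
from scipy.optimize import least_squares
print(q["p"],len(k),least_squares(lambda c:np.linalg.norm(k[:,:2]-c,axis=1)-.016,[.525,.14],loss="soft_l1",f_scale=.002).x, np.percentile(X[:,2],[2,98]))
E
```

```text
t 10.15 pos [0.532  0.0806 0.2189] ang 110.3 q [-0.51  0.39  0.35  2.04 -0.19  0.74  0.31] F [-0.1  0.6  0.7] M [-0.08 -0.    0.02] w 60.51860504113785 g 0.0
to knob units dx,dy 2.51 0.42
0.85 112 [0.52004477 0.14394051] [0.06320638 0.13257438]
```

Request:
move_arm(
  commands=[
    {"dx": 0.85,"dy": 0.15,"dz": 0,"turn": 0},
    {"dx": 0.85,"dy": 0.15,"dz": 0,"turn": 0},
    {"dx": 0.83,"dy": 0.12,"dz": 0,"turn": 0},
    {"dx": 0,"dy": 0,"dz": 0.3,"turn": 1},
    {"dx": 0,"dy": 0,"dz": 0.3,"turn": 1},
    {"dx": 0,"dy": 0,"dz": 0.3,"turn": 1},
    {"dx": 0,"dy": 0,"dz": 0.3,"turn": 1},
    {"dx": 0,"dy": 0,"dz": 0.3,"turn": 1},
  ],
)

```text
time: 11.25
tool_pos: [0.5199, 0.143, 0.1805]
eef_rot: [-2.474, -1.936, -0.002]
contact_force: [-0.3, -0.6, 0.3]
gripper_width: 0.651
gripper_force: 0.0
```

Request:
move_arm(
  commands=[
    {"dx": 0,"dy": 0,"dz": 0.7,"turn": 1},
    {"dx": 0,"dy": 0,"dz": 0.7,"turn": 1},
    {"dx": 0,"dy": 0,"dz": 0.7,"turn": 1},
    {"dx": 0,"dy": 0,"dz": 0.7,"turn": 1},
    {"dx": 0,"dy": 0,"dz": 0.5,"turn": 0},
    {"dx": 0,"dy": 0,"dz": 0,"turn": 0},
  ],
)

```text
time: 12.0
tool_pos: [0.5195, 0.1429, 0.0972]
eef_rot: [-2.86, -1.299, 0.001]
contact_force: [0.1, -0.1, 0.5]
gripper_width: 0.649
gripper_force: 0.0
```

```bash
python3 st.py
```

```text
t 12.0 pos [0.5195 0.1429 0.0972] ang -311.2 q [-0.71  0.61  0.5   2.15 -0.59  0.52 -0.48] F [ 0.1 -0.1  0.5] M [-0.01  0.09 -0.06] w 60.32344761051518 g 0.0
to knob units dx,dy 0.01 0.01
```

Request:
move_arm(
  commands=[
    {"dx": 0,"dy": 0,"dz": 0,"turn": 0},
    {"dx": 0,"dy": 0,"dz": 0,"turn": 0},
    {"dx": 0,"dy": 0,"dz": 0,"turn": 0},
    {"dx": 0,"dy": 0,"dz": 0,"turn": 0},
  ],
  jaw=-1,
  squeeze=12,
)

```text
time: 12.5
tool_pos: [0.5194, 0.1436, 0.0976]
eef_rot: [-2.862, -1.294, 0.0]
contact_force: [-1.7, 1.5, 3.7]
gripper_width: 0.339
gripper_force: 12.0
```

```bash
python3 st.py
```

```text
t 12.5 pos [0.5194 0.1436 0.0976] ang -311.3 q [-0.71  0.61  0.5   2.15 -0.59  0.52 -0.49] F [-1.7  1.5  3.7] M [ 0.38  0.61 -0.03] w 31.53268078243235 g 12.00024738907814
to knob units dx,dy -0.0 0.03
```

Request:
move_arm(
  commands=[
    {"dx": 0,"dy": 0,"dz": -0.006,"turn": -1},
    {"dx": 0,"dy": 0,"dz": -0.006,"turn": -1},
    {"dx": 0,"dy": 0,"dz": -0.006,"turn": -1},
    {"dx": 0,"dy": 0,"dz": -0.006,"turn": -1},
    {"dx": 0,"dy": 0,"dz": 0,"turn": 0},
  ],
)

```text
time: 13.12
tool_pos: [0.5196, 0.1435, 0.0982]
eef_rot: [-2.473, -1.936, -0.001]
contact_force: [-1.3, 1.9, 3.7]
gripper_width: 0.341
gripper_force: 12.0
```

```bash
cat > kn.py <<'E'
from h import *
import sys
p=arm.read_camera("scene"); n=sys.argv[1]
cv2.imwrite(f"pics/k{n}.png",cv2.resize(p["pixels"][170:280,290:450],None,fx=5,fy=5,interpolation=cv2.INTER_CUBIC))
np.save(f"k{n}.npy",p["pixels"]); 
X=pts(p,np.ones((480,640),bool)) if (p["depth"]>0).all() else None
v,u=np.nonzero(p["depth"]>0); X=pts(p,p["depth"]>0); C=p["pixels"][v,u].astype(int).sum(1)
near=np.hypot(X[:,0]-.520,X[:,1]-.143)<.0185
k=near&(C<150)&(X[:,2]>.08); print("dark n",k.sum(),"z pct",np.percentile(X[k,2],[1,5,50,95,99]).round(4))
for q in arm.trace("knob_centre",p)[:1]: print(q["p"],np.round(q["extent"],1))
E
python3 st.py; python3 kn.py 1
```

```text
t 13.125 pos [0.5196 0.1435 0.0982] ang -283.9 q [-0.62  0.58  0.36  2.14 -0.44  0.48 -0.17] F [-1.3  1.9  3.7] M [0.59 0.58 0.03] w 31.717452327772875 g 11.999429762363434
to knob units dx,dy -0.02 0.02
dark n 267 z pct [0.1049 0.1074 0.1331 0.2549 0.259 ]
```

Request:
move_arm(
  commands=[
    {"dx": 0,"dy": 0,"dz": 0,"turn": 0},
    {"dx": 0,"dy": 0,"dz": 0,"turn": 0},
    {"dx": 0,"dy": 0,"dz": 0,"turn": 0},
  ],
  jaw=-0.1,
)

```text
time: 13.6
tool_pos: [0.52, 0.1427, 0.0979]
eef_rot: [2.474, 1.936, -0.0]
contact_force: [0.2, -0.0, 0.1]
gripper_width: 0.448
gripper_force: 0.0
```

```bash
python3 st.py; python3 kn.py 2
```

```text
t 13.6 pos [0.52   0.1427 0.0979] ang 76.1 q [-0.62  0.58  0.37  2.14 -0.44  0.48 -0.17] F [ 0.2 -0.   0.1] M [-0.11  0.02  0.03] w 41.68786106662175 g 0.0
to knob units dx,dy 0.01 -0.0
dark n 236 z pct [0.1044 0.1072 0.1311 0.2545 0.2585]
0.76 [342.6 199.1 353.  227.6]
```

View pics/k2.png

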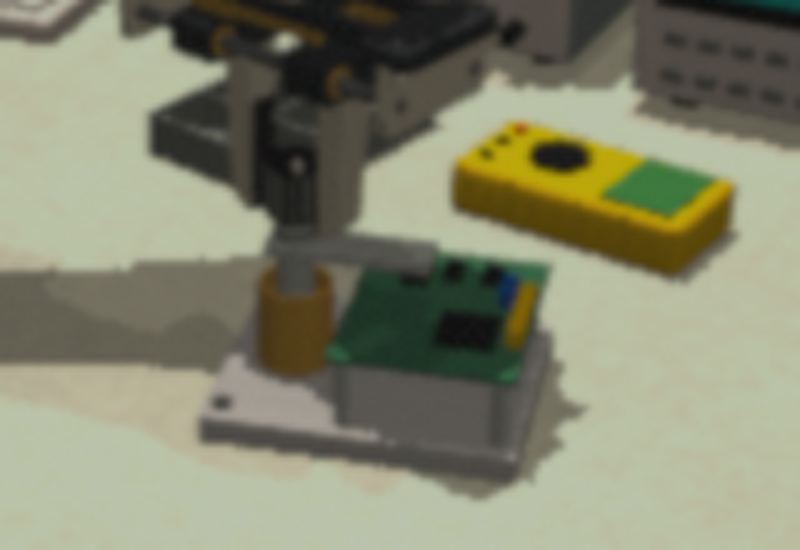

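The knob hasn't dropped yet: it is at crop (297,180), and the strap, at crop (350,252), is still high above the board. I'll use strap height as the drop indicator.

```bash
cat > strap.py <<'E'
from h import *
p=arm.read_camera("scene"); X=pts(p,p["depth"]>0)
r=np.hypot(X[:,0]-.520,X[:,1]-.143); m=(r>.028)&(r<.055)&(X[:,0]>.53)&(X[:,2]>.066)&(X[:,2]<.096)
print("strap n",m.sum(),np.median(X[m],0).round(4),np.percentile(X[m,2],[10,90]).round(4))
E
python3 strap.py
```

```text
strap n 75 [0.5602 0.1494 0.0873] [0.0838 0.0888]
```

Request:
move_arm(
  commands=[
    {"dx": 0,"dy": 0,"dz": 0,"turn": 0},
    {"dx": 0,"dy": 0,"dz": 0,"turn": 0},
    {"dx": 0,"dy": 0,"dz": -0.006,"turn": -1},
    {"dx": 0,"dy": 0,"dz": -0.006,"turn": -1},
    {"dx": 0,"dy": 0,"dz": -0.006,"turn": -1},
    {"dx": 0,"dy": 0,"dz": -0.006,"turn": -1},
    {"dx": 0,"dy": 0,"dz": 0,"turn": 0},
  ],
  jaw=-1,
)

```text
time: 14.62
tool_pos: [0.5198, 0.1431, 0.0986]
eef_rot: [-1.943, -2.468, -0.0]
contact_force: [-0.8, -0.1, -0.6]
gripper_width: 0.339
gripper_force: 12.0
```

Request:
move_arm(
  commands=[
    {"dx": 0,"dy": 0,"dz": 0,"turn": 0},
    {"dx": 0,"dy": 0,"dz": 0,"turn": 0},
    {"dx": 0,"dy": 0,"dz": 0,"turn": 0},
  ],
  jaw=-0.1,
)

```text
time: 15.0
tool_pos: [0.5199, 0.143, 0.0986]
eef_rot: [1.943, 2.469, -0.0]
contact_force: [-0.1, 0.2, -0.1]
gripper_width: 0.446
gripper_force: 0.0
```

```bash
python3 strap.py; python3 kn.py 3
```

```text
strap n 76 [0.5593 0.1492 0.0878] [0.0846 0.089 ]
dark n 177 z pct [0.1039 0.1069 0.1264 0.2147 0.2407]
0.63 [340.7 198.4 355.5 228.5]
```

Request:
move_arm(
  commands=[
    {"dx": 0,"dy": 0,"dz": 0,"turn": 0},
    {"dx": 0,"dy": 0,"dz": 0,"turn": 0},
    {"dx": 0,"dy": 0,"dz": -0.006,"turn": -1},
    {"dx": 0,"dy": 0,"dz": -0.006,"turn": -1},
    {"dx": 0,"dy": 0,"dz": -0.006,"turn": -1},
    {"dx": 0,"dy": 0,"dz": -0.006,"turn": -1},
    {"dx": 0,"dy": 0,"dz": 0,"turn": 0},
  ],
  jaw=-1,
)

```text
time: 16.02
tool_pos: [0.52, 0.1431, 0.0992]
eef_rot: [1.3, 2.86, 0.001]
contact_force: [1.1, 1.6, -1.7]
gripper_width: 0.347
gripper_force: 12.0
```

Request:
move_arm(
  commands=[
    {"dx": 0,"dy": 0,"dz": 0,"turn": 0},
    {"dx": 0,"dy": 0,"dz": 0,"turn": 0},
    {"dx": 0,"dy": 0,"dz": 0,"turn": 0},
  ],
  jaw=-0.1,
)

```text
time: 16.4
tool_pos: [0.5197, 0.143, 0.0992]
eef_rot: [-1.3, -2.86, 0.0]
contact_force: [0.6, -0.0, 0.4]
gripper_width: 0.446
gripper_force: 0.0
```

```bash
python3 strap.py
```

```text
strap n 75 [0.5598 0.1488 0.0804] [0.0779 0.0818]
```

It dropped by about 7.4 mm. I'll lower onto the knob, regrip, and start forward.

Request:
move_arm(
  commands=[
    {"dx": 0,"dy": 0,"dz": 0.16,"turn": 0},
    {"dx": 0,"dy": 0,"dz": 0.16,"turn": 0},
    {"dx": 0,"dy": 0,"dz": 0,"turn": 0},
  ],
)

```text
time: 16.82
tool_pos: [0.5196, 0.1429, 0.0907]
eef_rot: [-1.299, -2.86, 0.001]
contact_force: [-0.1, 0.2, -0.0]
gripper_width: 0.449
gripper_force: 0.0
```

Request:
move_arm(
  commands=[
    {"dx": 0,"dy": 0,"dz": 0,"turn": 0},
    {"dx": 0,"dy": 0,"dz": 0,"turn": 0},
    {"dx": 0,"dy": 0,"dz": 0,"turn": 0},
  ],
  jaw=-1,
  squeeze=12,
)

```text
time: 17.2
tool_pos: [0.52, 0.1431, 0.0913]
eef_rot: [1.299, 2.86, 0.001]
contact_force: [1.3, 0.7, 0.5]
gripper_width: 0.343
gripper_force: 12.0
```

Request:
move_arm(
  commands=[
    {"dx": 0,"dy": 0,"dz": 0.006,"turn": 1},
    {"dx": 0,"dy": 0,"dz": 0.006,"turn": 1},
    {"dx": 0,"dy": 0,"dz": 0.006,"turn": 1},
    {"dx": 0,"dy": 0,"dz": 0.006,"turn": 1},
    {"dx": 0,"dy": 0,"dz": 0.006,"turn": 1},
    {"dx": 0,"dy": 0,"dz": 0.006,"turn": 1},
    {"dx": 0,"dy": 0,"dz": 0.006,"turn": 1},
    {"dx": 0,"dy": 0,"dz": 0.006,"turn": 1},
  ],
)

```text
time: 18.2
tool_pos: [0.5193, 0.143, 0.09]
eef_rot: [-2.477, -1.932, 0.001]
contact_force: [-0.8, 0.9, -0.6]
gripper_width: 0.346
gripper_force: 12.0
```

```bash
python3 st.py; python3 strap.py; python3 kn.py 4
```

```text
t 18.2 pos [0.5193 0.143  0.09  ] ang -284.1 q [-0.62  0.6   0.36  2.15 -0.45  0.47 -0.16] F [-0.8  0.9 -0.6] M [-0.04  0.28  0.05] w 32.17558672990407 g 11.997101604938507
to knob units dx,dy 0.01 0.03
strap n 76 [0.5603 0.1497 0.0792] [0.0764 0.0809]
dark n 267 z pct [0.0962 0.1002 0.1314 0.247  0.2549]
0.58 [341.9 201.9 352.  230.8]
```

View pics/k4.png

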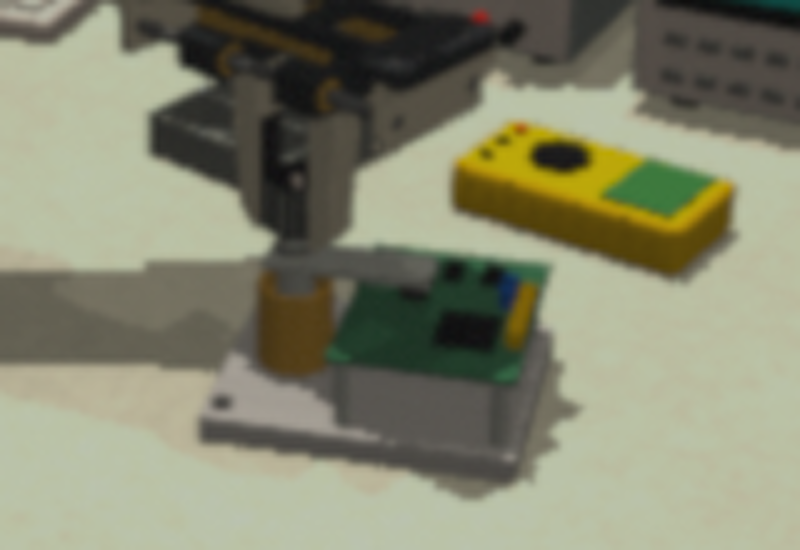

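The strap now sits lower, at crop (350,268), with the fingers on the knob and the strap sinking with the turn. I'll keep turning forward.

Request:
move_arm(
  commands=[
    {"dx": 0,"dy": 0,"dz": 0.006,"turn": 1},
    {"dx": 0,"dy": 0,"dz": 0.006,"turn": 1},
    {"dx": 0,"dy": 0,"dz": 0.006,"turn": 1},
    {"dx": 0,"dy": 0,"dz": 0.006,"turn": 1},
    {"dx": 0,"dy": 0,"dz": 0.006,"turn": 1},
    {"dx": 0,"dy": 0,"dz": 0.006,"turn": 1},
    {"dx": 0,"dy": 0,"dz": 0.006,"turn": 1},
    {"dx": 0,"dy": 0,"dz": 0.006,"turn": 1},
  ],
)

```text
time: 19.35
tool_pos: [0.5188, 0.1435, 0.0887]
eef_rot: [-3.087, -0.575, 0.003]
contact_force: [-2.4, -0.2, 0.8]
gripper_width: 0.343
gripper_force: 12.0
```

```bash
python3 st.py
```

```text
t 19.35 pos [0.5188 0.1435 0.0887] ang -338.9 q [-0.79  0.66  0.62  2.16 -0.75  0.55 -0.8 ] F [-2.4 -0.2  0.8] M [0.23 0.75 0.07] w 31.86515155202767 g 11.997241526842117
to knob units dx,dy 0.04 0.03
```

Request:
move_arm(
  commands=[
    {"dx": 0,"dy": 0,"dz": 0.006,"turn": 1},
    {"dx": 0,"dy": 0,"dz": 0.006,"turn": 1},
    {"dx": 0,"dy": 0,"dz": 0.006,"turn": 1},
    {"dx": 0,"dy": 0,"dz": 0.006,"turn": 1},
    {"dx": 0,"dy": 0,"dz": 0.006,"turn": 1},
    {"dx": 0,"dy": 0,"dz": 0.006,"turn": 1},
    {"dx": 0,"dy": 0,"dz": 0.006,"turn": 1},
    {"dx": 0,"dy": 0,"dz": 0,"turn": 0},
  ],
)

```text
time: 20.35
tool_pos: [0.5189, 0.144, 0.0875]
eef_rot: [-3.055, 0.727, 0.004]
contact_force: [-3.6, 4.3, 4.4]
gripper_width: 0.341
gripper_force: 12.0
```

```bash
python3 st.py; python3 strap.py
```

```text
t 20.35 pos [0.5189 0.144  0.0875] ang 333.2 q [-0.91  0.74  0.85  2.17 -0.96  0.67 -1.41] F [-3.6  4.3  4.4] M [1.03 0.92 0.  ] w 31.670610952155275 g 12.001039534807205
to knob units dx,dy 0.06 0.02
strap n 77 [0.5596 0.1492 0.077 ] [0.074  0.0782]
```

Request:
move_arm(
  commands=[
    {"dx": 0,"dy": 0,"dz": 0,"turn": 0},
    {"dx": 0.04,"dy": 0,"dz": 0,"turn": 0},
    {"dx": 0,"dy": 0,"dz": 0,"turn": -1},
    {"dx": 0,"dy": 0,"dz": 0,"turn": -1},
    {"dx": 0,"dy": 0,"dz": 0,"turn": -1},
    {"dx": 0,"dy": 0,"dz": 0,"turn": -1},
    {"dx": 0,"dy": 0,"dz": 0,"turn": -1},
    {"dx": 0,"dy": 0,"dz": 0,"turn": -1},
  ],
  jaw=0,
)

```text
time: 21.4
tool_pos: [0.5212, 0.1421, 0.0879]
eef_rot: [3.116, 0.398, 0.001]
contact_force: [0.8, -0.4, 0.6]
gripper_width: 0.5
gripper_force: 0.0
```

Request:
move_arm(
  commands=[
    {"dx": 0,"dy": 0,"dz": 0,"turn": -1},
    {"dx": 0,"dy": 0,"dz": 0,"turn": -1},
    {"dx": 0,"dy": 0,"dz": 0,"turn": -1},
    {"dx": 0,"dy": 0,"dz": 0,"turn": -1},
    {"dx": 0,"dy": 0,"dz": 0,"turn": -1},
    {"dx": 0,"dy": 0,"dz": 0,"turn": -1},
    {"dx": 0,"dy": 0,"dz": 0,"turn": -1},
    {"dx": 0,"dy": 0,"dz": 0,"turn": -1},
  ],
)

```text
time: 22.4
tool_pos: [0.5212, 0.1421, 0.0878]
eef_rot: [2.58, 1.791, 0.001]
contact_force: [0.2, -0.3, -0.5]
gripper_width: 0.499
gripper_force: 0.0
```

Request:
move_arm(
  commands=[
    {"dx": 0,"dy": 0,"dz": 0,"turn": -1},
    {"dx": 0,"dy": 0,"dz": 0,"turn": -1},
    {"dx": 0,"dy": 0,"dz": 0,"turn": -1},
    {"dx": 0,"dy": 0,"dz": 0,"turn": -1},
    {"dx": 0,"dy": 0,"dz": 0,"turn": -1},
    {"dx": 0,"dy": 0,"dz": 0,"turn": -1},
    {"dx": 0,"dy": 0,"dz": 0,"turn": -1},
    {"dx": 0,"dy": 0,"dz": 0,"turn": -1},
  ],
)

```text
time: 23.4
tool_pos: [0.5212, 0.1421, 0.0878]
eef_rot: [1.461, 2.78, 0.001]
contact_force: [-1.3, 0.6, 0.0]
gripper_width: 0.504
gripper_force: 0.0
```

Request:
move_arm(
  commands=[
    {"dx": 0,"dy": 0,"dz": 0,"turn": -1},
    {"dx": 0,"dy": 0,"dz": 0,"turn": -1},
    {"dx": 0,"dy": 0,"dz": 0,"turn": -1},
    {"dx": 0,"dy": 0,"dz": 0,"turn": -1},
    {"dx": 0,"dy": 0,"dz": 0,"turn": -1},
    {"dx": 0,"dy": 0,"dz": 0,"turn": -1},
    {"dx": 0,"dy": 0,"dz": 0,"turn": -1},
    {"dx": 0,"dy": 0,"dz": 0,"turn": -1},
  ],
)

```text
time: 24.4
tool_pos: [0.5212, 0.1421, 0.0878]
eef_rot: [0.013, 3.141, 0.0]
contact_force: [0.2, -0.6, -0.9]
gripper_width: 0.502
gripper_force: 0.0
```

```bash
python3 st.py; python3 strap.py
```

```text
t 24.4 pos [0.5212 0.1421 0.0878] ang 179.5 q [-0.28  0.57 -0.14  2.13  0.17  0.45  1.02] F [ 0.2 -0.6 -0.9] M [ 0.05 -0.04  0.02] w 46.656203855887426 g 0.0
to knob units dx,dy 0.05 0.04
strap n 79 [0.5591 0.15   0.0769] [0.0741 0.0786]
```

Request:
move_arm(
  commands=[
    {"dx": 0.06,"dy": 0.05,"dz": 0,"turn": 0},
    {"dx": 0,"dy": 0,"dz": 0,"turn": 0},
  ],
)

```text
time: 24.7
tool_pos: [0.5192, 0.1438, 0.0878]
eef_rot: [0.023, 3.141, 0.0]
contact_force: [0.1, 0.0, -0.2]
gripper_width: 0.502
gripper_force: 0.0
```

Request:
move_arm(
  commands=[
    {"dx": 0,"dy": 0,"dz": 0,"turn": 0},
    {"dx": 0,"dy": 0,"dz": 0,"turn": 0},
    {"dx": 0,"dy": 0,"dz": 0,"turn": 0},
    {"dx": 0,"dy": 0,"dz": 0,"turn": 0},
  ],
  jaw=-1,
  squeeze=12,
)

```text
time: 25.2
tool_pos: [0.5192, 0.1439, 0.0878]
eef_rot: [0.02, 3.141, 0.0]
contact_force: [-0.6, -0.3, 0.1]
gripper_width: 0.339
gripper_force: 12.0
```

Request:
move_arm(
  commands=[
    {"dx": 0,"dy": 0,"dz": 0.006,"turn": 1},
    {"dx": 0,"dy": 0,"dz": 0.006,"turn": 1},
    {"dx": 0,"dy": 0,"dz": 0.006,"turn": 1},
    {"dx": 0,"dy": 0,"dz": 0.006,"turn": 1},
    {"dx": 0,"dy": 0,"dz": 0.006,"turn": 1},
    {"dx": 0,"dy": 0,"dz": 0.006,"turn": 1},
    {"dx": 0,"dy": 0,"dz": 0.006,"turn": 1},
    {"dx": 0,"dy": 0,"dz": 0.006,"turn": 1},
  ],
)

```text
time: 26.2
tool_pos: [0.5194, 0.1441, 0.0866]
eef_rot: [1.474, 2.774, 0.001]
contact_force: [0.2, 0.7, -0.2]
gripper_width: 0.339
gripper_force: 12.0
```

Request:
move_arm(
  commands=[
    {"dx": 0,"dy": 0,"dz": 0.006,"turn": 1},
    {"dx": 0,"dy": 0,"dz": 0.006,"turn": 1},
    {"dx": 0,"dy": 0,"dz": 0.006,"turn": 1},
    {"dx": 0,"dy": 0,"dz": 0.006,"turn": 1},
    {"dx": 0,"dy": 0,"dz": 0.006,"turn": 1},
    {"dx": 0,"dy": 0,"dz": 0.006,"turn": 1},
    {"dx": 0,"dy": 0,"dz": 0.006,"turn": 1},
    {"dx": 0,"dy": 0,"dz": 0.006,"turn": 1},
  ],
)

```text
time: 27.2
tool_pos: [0.5196, 0.1441, 0.0854]
eef_rot: [2.588, 1.78, 0.001]
contact_force: [0.4, -0.9, -0.1]
gripper_width: 0.343
gripper_force: 12.0
```

```bash
python3 st.py; python3 strap.py
```

```text
t 27.2 pos [0.5196 0.1441 0.0854] ang 69.1 q [-0.64  0.61  0.38  2.15 -0.5   0.46 -0.23] F [ 0.4 -0.9 -0.1] M [-0.02 -0.08  0.01] w 31.915891790263558 g 11.996468156576157
to knob units dx,dy -0.03 0.03
strap n 78 [0.5593 0.1501 0.0744] [0.0715 0.0763]
```

14 more units.

Request:
move_arm(
  commands=[
    {"dx": 0,"dy": 0,"dz": 0.006,"turn": 1},
    {"dx": 0,"dy": 0,"dz": 0.006,"turn": 1},
    {"dx": 0,"dy": 0,"dz": 0.006,"turn": 1},
    {"dx": 0,"dy": 0,"dz": 0.006,"turn": 1},
    {"dx": 0,"dy": 0,"dz": 0.006,"turn": 1},
    {"dx": 0,"dy": 0,"dz": 0.006,"turn": 1},
    {"dx": 0,"dy": 0,"dz": 0.006,"turn": 1},
    {"dx": 0,"dy": 0,"dz": 0.006,"turn": 1},
  ],
)

```text
time: 28.25
tool_pos: [0.5197, 0.1439, 0.0842]
eef_rot: [3.117, 0.387, 0.001]
contact_force: [1.4, -0.4, -1.1]
gripper_width: 0.341
gripper_force: 12.0
```

Request:
move_arm(
  commands=[
    {"dx": 0,"dy": 0,"dz": 0.006,"turn": 1},
    {"dx": 0,"dy": 0,"dz": 0.006,"turn": 1},
    {"dx": 0,"dy": 0,"dz": 0.006,"turn": 1},
    {"dx": 0,"dy": 0,"dz": 0.006,"turn": 1},
    {"dx": 0,"dy": 0,"dz": 0.006,"turn": 1},
    {"dx": 0,"dy": 0,"dz": 0.006,"turn": 1},
    {"dx": 0,"dy": 0,"dz": 0,"turn": 0},
    {"dx": 0,"dy": 0,"dz": 0,"turn": 0},
  ],
)

```text
time: 29.25
tool_pos: [0.5196, 0.1437, 0.0833]
eef_rot: [3.056, -0.728, 0.001]
contact_force: [3.0, 0.1, -1.9]
gripper_width: 0.339
gripper_force: 12.0
```

```bash
python3 st.py; python3 strap.py
python3 - <<'E'
from h import *
p=arm.read_camera("top"); cv2.imwrite("pics/fin.png",p["pixels"])
for n in ["red_lever","blue_lever"]:
    for q in arm.trace(n,p)[:1]:
        X=pts(p,q["region"]); print(n,q["p"],X[X[:,2]>.085].mean(0) if (X[:,2]>.085).any() else np.median(X,0))
E
```

```text
t 29.25 pos [0.5196 0.1437 0.0833] ang -26.8 q [-0.9   0.75  0.84  2.17 -0.97  0.66 -1.41] F [ 3.   0.1 -1.9] M [-0.12 -0.46 -0.07] w 31.4958180762366 g 11.999935358762741
to knob units dx,dy 0.03 0.02
strap n 81 [0.5593 0.1511 0.0723] [0.0692 0.074 ]
red_lever 0.71 [ 0.62259234 -0.30539603  0.10593073]
```

View pics/fin.png

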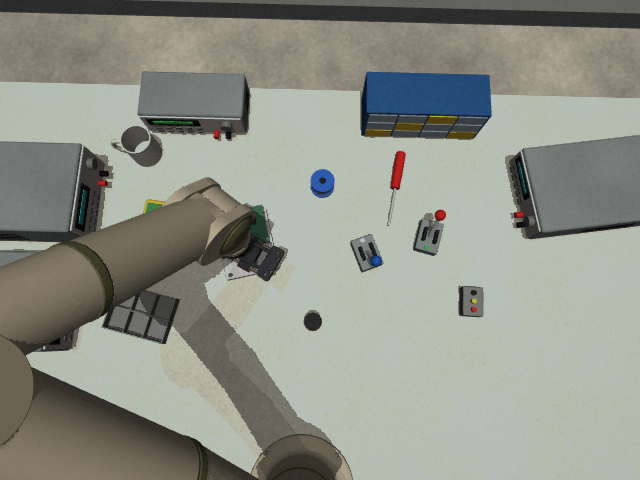

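In the final top view the red ball is at (440,215), the far side, and the blue ball is still on the near side at (376,261). The loose things I can see haven't moved, and the strap sank 8.1 mm after the drop, which is one turn.

```bash
python3 -c "
from rig import arm
print(arm.hand_in())"
```

```text
the job is handed in; nothing more can be done
None
```

The job is handed in: the red isolator is off, blue is still on, and the screw dropped off its thread start and went about one turn forward (8.1 mm sunk), with the fingers still gripping the knob at rest.

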